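# Draw out the tray of upturned glasses

### The arm

A 7-joint arm with a two-finger parallel gripper is mounted at the origin on the work surface. World frame = base frame: x ahead of the robot, y to its left, z up, the work surface at z = 0. Lengths are in m, angles in rad, forces in N, time in s.
With the tool pointing down it reaches from about 0.425 to 0.825 m from the base axis. Payload 3.6 kg.
Tool frame: the origin (TCP) lies between the finger pads; the fingertips stand 25 mm ahead of it and the grasp point (between the pads) lies 6 mm ahead of it; z points along the fingers, x is the direction in which the jaws open and shut, and the axes are right-handed (so a half turn about z gives the same grasp; the last joint's range is limited). The gripper opens to 93 mm and grips with 3 to 60 N. Pads are 15 mm wide; open, the fingers measure 128 mm over their backs; the gripper's body (75 mm by 188 mm) begins 65 mm behind the grasp point.
Start: joints at [1.304, 0.615, -0.013, 1.423, 0.008, 1.103, -0.04], TCP at [0.155, -0.631, 0.244] pointing down, gripper open.
Joint ranges: [-3.12, 3.12], [-0.3, 2.06], [-1.34, 1.32], [0.26, 2.42], [-1.36, 4.5], [0.01, 1.98], [-2.84, 2.84]. Speed limits (rad/s): [2.79, 2.79, 3.14, 3.14, 3.14, 3.14, 3.14].

### API

Orientations are given as [roll, pitch, yaw] about the fixed x, y, z axes, in that order (R = Rz(yaw) Ry(pitch) Rx(roll)).
In Python, from cell import status, imaging, close_job gives the robot as it stands.
- The arm moves only by the tool apply_moves, never from a script. Its argument "steps" is a list that holds one entry, the list of rows, each a list of 6 numbers: the shift along the tool's x, y, z in mm, then the turn, a rotation vector about the tool's x, y, z in degrees. A call has 1 to 5 rows; each row shifts and turns the commanded pose from where the row before left it, along the tool's axes as they then stand; what a row does not reach is not made up. A row lasts 1/10 s, in which the tool goes at most 50 mm and 8.59 degrees, less where a joint would pass 70% of its speed; a pose out of reach is approached as far as the arm can. A call is refused whole if a number of a shift passes 50 or a number of a turn 8.59, either way. A call with a gripper value outside its range is refused whole. "grip" is the opening, from 0 (shut) to 1 (fully open), set as the call begins (left out, the last holds). The fingers move at their own pace and stop on an object; the grip force is fixed at half the most. Time passes only in rows, so rows that do not move let the fingers close. It gives the time, the measured TCP pose, the force and the opening at its end, in the units of the state.
- status.sense(): the state, without advancing time (a new reading comes with each control period).
- imaging.read_camera(name): name is "side" or "top" or "wrist"; returns a dict with "pixels" (480x640x3 uint8, blue, green, red), "depth" (480x640 float32, m along the optical axis (not along the pixel's ray), 0 where there is no reading), "mtx" (3x3 intrinsics, pixels), "k1" (the pictures are not rectified: a ray, as slopes to the right and down, at radius r is drawn at 1 + k1 r^2 times it, then the intrinsics apply), "R" (3x3) and "t" (3): a world point X has camera coordinates R X + t. Camera axes: x right, y down, z forward; pixel columns grow to the right and rows downward; lengths in m; the calibration is good to about 2 mm. A picture is of the moment at which its call begins.
- close_job(): hands the job in, once; it reports no verdict.
The state is a dict: "t": time; "q": joint angles; "dq": joint speeds; "tau": joint torques, N m; "tcp_pos": TCP position; "ee_rot": TCP orientation; "contact_force": force on the tool from outside, world axes, zero at the start; "moment": the same for the moment, N m; "finger_gap": opening from 0.0 (shut) to 1.0 (fully open).
Only numpy, scipy, OpenCV 4.12 (cv2) and the standard library are available. Lean on these libraries where they do the work, as an engineer would, in place of code of your own. Each camera call takes 0.05 s, during which the arm holds its last target.

### The job

First push the empty blue tray fully home into its station; only then hook a fingertip behind the front lip of the grey tray and draw it all the way out to its stop, so that the glasses can be unloaded. Do not pinch either lip between the fingers, do not lift or tip the upturned glasses, leave everything else on the table where it is, and finish clear of everything.

Things in the scene. Friction and masses are not known exactly. Their poses are not given: they have to be found in the camera images.
- station: low steel frame fixed to the table, 440 mm wide, 370 mm deep: two bays side by side, centres 105 mm left and right of its middle, each with one tray (which is where varies), rails 30 mm high, rear deck 50 mm high with fixed pots to 110 mm. Origin: table level, middle of its front edge; x points back, y left, z up. A tray that is home has its lip's front face level with the front edge.
- tray_blue_lip (a point): lip of the EMPTY BLUE tray. The lip is an upright plate across the tray's front, 150 mm wide, 12 mm thick, top edge 58 mm above the table, open table in front of it. This point: middle of the top edge, halfway through its thickness; x points straight back into the station (the way home), y left, z up.
- tray_grey_lip (a point): lip of the GREY tray that holds the two upturned glasses. The lip is an upright plate across the tray's front, 150 mm wide, 12 mm thick, top edge 58 mm above the table, open table in front of it. This point: middle of the top edge, halfway through its thickness; x points straight back into the station (the way home), y left, z up.
- tray_blue (a joint): how far the blue tray is drawn out, m: 0 is fully home against the back stop, 0.12 fully out against the front stop. It starts 0.03 to 0.065 out. About 3 N of rail friction, no spring: it stays where it is left. Mass 0.8 kg.
- tray_grey (a joint): how far the grey tray is drawn out, m: 0 is fully home, 0.12 fully out against the front stop. It starts home. About 3 N of rail friction, no spring: it stays where it is left. Mass about 0.8 kg plus its two glasses.
- tray_blue_lip_front: the outer (front, facing out of the station) half of the blue tray's lip, a 6 mm skin. Origin: middle of the lip's front face at the underside of the tray, 12 mm above the table; axes as the lip's.
- tray_blue_lip_back: the inner (rear, facing the pocket) half of the blue tray's lip, a 6 mm skin. Origin: middle of the lip's front face at the underside of the tray, 12 mm above the table; axes as the lip's. Behind it lies an empty pocket, 55 mm from the lip to the first compartment wall (top 68 mm above the table), 178 mm wide, floor 18 mm above the table.
- tray_grey_lip_front: the outer (front, facing out of the station) half of the grey tray's lip, a 6 mm skin. Origin: middle of the lip's front face at the underside of the tray, 12 mm above the table; axes as the lip's.
- tray_grey_lip_back: the inner (rear, facing the pocket) half of the grey tray's lip, a 6 mm skin. Origin: middle of the lip's front face at the underside of the tray, 12 mm above the table; axes as the lip's. Behind it lies an empty pocket, 55 mm from the lip to the first compartment wall (top 68 mm above the table), 178 mm wide, floor 18 mm above the table.
- glass_a: Left upturned stemmed glass, 70 mm across and 90 mm tall, 0.15 kg, standing rim down and loose in a front compartment of the grey tray, its foot (60 mm across) on top, 108 mm above the table. Origin: centre of the rim it stands on.
- glass_b: Right upturned stemmed glass, 70 mm across and 90 mm tall, 0.15 kg, standing rim down and loose in a front compartment of the grey tray, its foot (60 mm across) on top, 108 mm above the table. Origin: centre of the rim it stands on.
- shaker: closed steel drinks shaker, 76 mm across, 122 mm tall, standing on the table to the right of the station. Origin: centre of its underside.
- jar: amber jar with a red cap, 66 mm across, 85 mm tall, standing on the table to the right of the station. Origin: centre of its underside.
- bottle: green bottle with a paper band, 64 mm across, 190 mm tall, on the table to the left of the station. Origin: centre of its underside.
- mug: white mug, 80 mm across, 90 mm tall, on the table to the left. Origin: centre of its underside.
Mind the look-alikes: they are no part of the job. What is shaped like the glass_a but purple is not meant.

How it is judged:
On the way, in this order (a step that is already met when the one before it is completed fails the run):
1. the blue tray is pushed home (within 6 mm) (value of joint tray_blue below 0.006 m), for 0.1 s.
2. the grey tray comes out with a finger pulling on the back of its lip (value of joint tray_grey between 0.02 and 0.1 m and contact force between the fingers and tray_grey_lip_back above 0.3 N).
3. the grey tray is out to its stop (at least 110 of 120 mm) (value of joint tray_grey above 0.11 m), for 0.2 s.
At the end, for the whole second after the job is handed in: The blue tray is home (within 8 mm), the grey tray is out to its stop (at least 110 mm of its 120 mm) and at rest, and the two glasses stand still and upright (within 8 degrees) on the floor of the grey tray (value of joint tray_blue below 0.008 m and value of joint tray_grey above 0.11 m and velocity of joint tray_grey between -0.01 and 0.01 m/s and angle between each of glass_a, glass_b's own z axis and vertical below 0.15 rad and height (world z) of each of glass_a, glass_b below 0.03 m and linear speed of each of glass_a, glass_b below 0.02 m/s); the robot touches nothing.
It fails at once if the grey tray is out while the blue tray is not home (value of joint tray_grey above 0.02 m and value of joint tray_blue above 0.015 m).
It fails at once if a glass tips by more than 17 degrees (angle between any of glass_a, glass_b's own z axis and vertical above 0.3 rad).
It fails at once if a glass is lifted off its tray (height (world z) of any of glass_a, glass_b above 0.035 m).
It fails at once if the shaker, jar, bottle or mug is moved by more than 25 mm (distance of any of shaker, jar, bottle, mug from where it was at the start of the episode above 0.025 m).
It fails at once if a tray's lip is pinched: fingers press on its front and its back at once ((contact force between the fingers and tray_blue_lip_front above 1.5 N and contact force between the fingers and tray_blue_lip_back above 1.5 N) or (contact force between the fingers and tray_grey_lip_front above 1.5 N and contact force between the fingers and tray_grey_lip_back above 1.5 N)).
It also fails if it takes over 56 s, if anything falls off the work surface, if the arm or the gripper's body presses on something with over 40 N, if the wrist force passes 120 N, or if a joint passes its speed limit or range.

## Working session

There is one attempt and no reset: what is moved stays moved. The work goes in short steps, Python scripts to look and compute and a tool call to move; the robot and the scene stay as the last step left them, time stands still between calls to the robot, and variables do not carry over. Pictures are saved under pics/ and viewed, and the job is handed in when it is done.

Besides the shell and the picture viewer there is one more tool, called after "Call:" as name(argument=value, ...), one argument or row to a line, values as JSON. apply_moves: Moves the arm, as the interface text tells. Its arguments: {"type":"object","properties":{"steps":{"type":"array"},"grip":{"type":"number"}},"required":["steps"]}

```bash
ls; mkdir -p pics
python3 - <<'E'
from cell import status, imaging
import cv2,numpy as np,pickle
d={}
for n in ["side","top","wrist"]:
    c=imaging.read_camera(n); d[n]=c
    cv2.imwrite(f"pics/{n}0.png",c["pixels"]); print(n,c["mtx"].tolist(),c["k1"],np.round(c["R"],3).tolist(),np.round(c["t"],3).tolist())
pickle.dump(d,open("c0.pkl","wb"))
s=status.sense(); print({k:np.round(v,3).tolist() for k,v in s.items()})
E
```

```text
pics
side [[457.6719183324311, 0.0, 324.5507337143045], [0.0, 457.6719183324311, 240.49185914991372], [0.0, 0.0, 1.0]] -0.013962764329454232 [[0.999, -0.023, 0.025], [0.01, -0.514, -0.858], [0.033, 0.858, -0.513]] [-0.575, 0.059, 1.046]
top [[464.42475879339594, 0.0, 318.4350108492807], [0.0, 464.42475879339594, 236.75270049505096], [0.0, 0.0, 1.0]] 0.03693087670671761 [[0.024, -1.0, 0.019], [-0.996, -0.026, -0.085], [0.085, -0.017, -0.996]] [-0.027, 0.591, 1.243]
wrist [[366.56579367077035, 0.0, 318.0548079091233], [0.0, 366.56579367077035, 245.69520206674244], [0.0, 0.0, 1.0]] -0.016334319612813245 [[0.238, -0.971, -0.002], [-0.934, -0.23, 0.274], [-0.267, -0.064, -0.962]] [-0.649, -0.033, 0.392]
{'t': 0.15, 'q': [1.303, 0.616, -0.013, 1.425, 0.008, 1.103, -0.04], 'dq': [-0.001, -0.004, -0.001, -0.005, 0.0, -0.002, -0.002], 'tau': [0.001, -45.935, 0.21, -16.594, -0.061, 0.018, 0.0], 'tcp_pos': [0.155, -0.631, 0.243], 'ee_rot': [3.142, 0.002, -1.33], 'contact_force': [-0.197, -0.173, -0.671], 'moment': [0.046, -0.058, 0.064], 'finger_gap': 1.0}
```

View pics/side0.png

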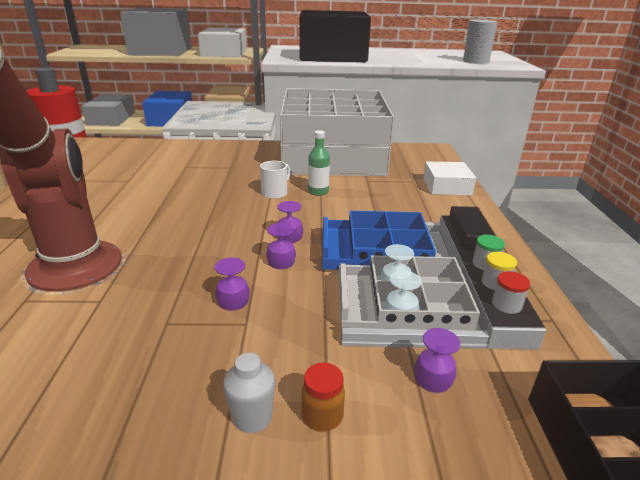

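View pics/top0.png

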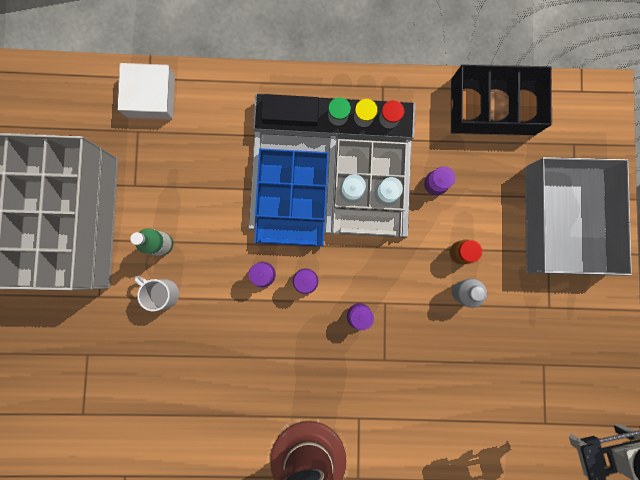

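View pics/wrist0.png

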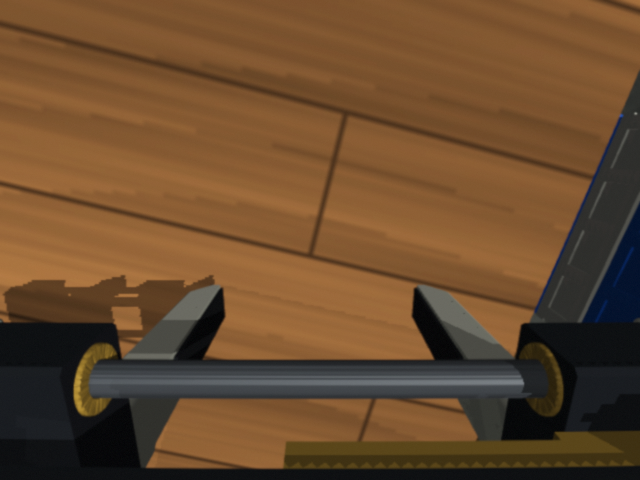

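The top view shows the blue tray in the left bay, drawn out, with its lip at about (290,240). The grey tray is in the right bay, lip at about (370,233), with the glasses at (353,187) and (389,189). Purple decoys stand in front at (261,274), (305,281) and (360,317).

```bash
cat > h.py <<'E'
import numpy as np,cv2
def ray(c,u,v):
    k=c["k1"];x=(u-c["mtx"][0][2])/c["mtx"][0][0];y=(v-c["mtx"][1][2])/c["mtx"][1][1]
    p=cv2.undistortPoints(np.array([[[u,v]]],float),np.array(c["mtx"]),np.array([k,0,0,0,0.]))[0,0]
    R=np.array(c["R"]);o=-R.T@c["t"];d=R.T@np.array([p[0],p[1],1]);return o,d
def onz(c,u,v,z):
    o,d=ray(c,u,v);return o+d*(z-o[2])/d[2]
def two(c1,p1,c2,p2):
    o1,d1=ray(c1,*p1);o2,d2=ray(c2,*p2)
    s=np.linalg.lstsq(np.c_[d1,-d2],o2-o1,rcond=None)[0]
    a=o1+s[0]*d1;b=o2+s[1]*d2;return (a+b)/2,np.linalg.norm(a-b)
def dep(c,u,v):
    o,d=ray(c,u,v);return o+d*c["depth"][int(v),int(u)]
def proj(c,X):
    p=np.array(c["R"])@X+c["t"];s=p[:2]/p[2];s=s*(1+c["k1"]*(s@s));return s*[c["mtx"][0][0],c["mtx"][1][1]]+[c["mtx"][0][2],c["mtx"][1][2]]
E
python3 - <<'E'
import pickle,cv2
d=pickle.load(open("c0.pkl","rb"))
a=d["top"]["pixels"][85:300,235:435];cv2.imwrite("pics/topz.png",cv2.resize(a,None,fx=2.75,fy=2.75,interpolation=cv2.INTER_CUBIC)) 
a=d["side"]["pixels"][190:350,310:510];cv2.imwrite("pics/sidez.png",cv2.resize(a,None,fx=3.7,fy=3.7,interpolation=cv2.INTER_CUBIC))
E
```

```text
(no output)
```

View pics/topz.png

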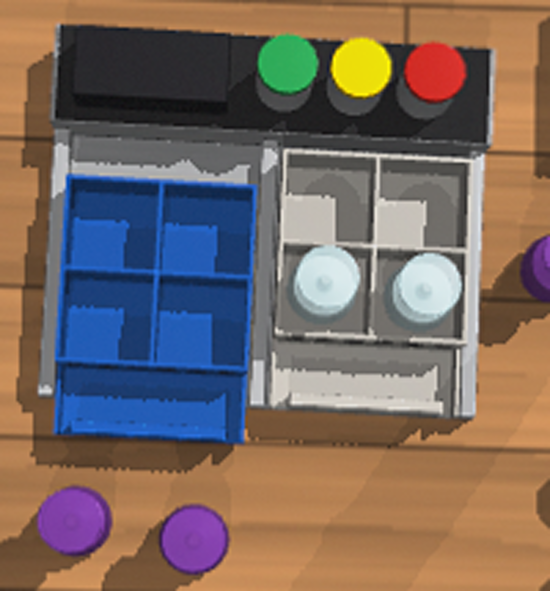

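View pics/sidez.png

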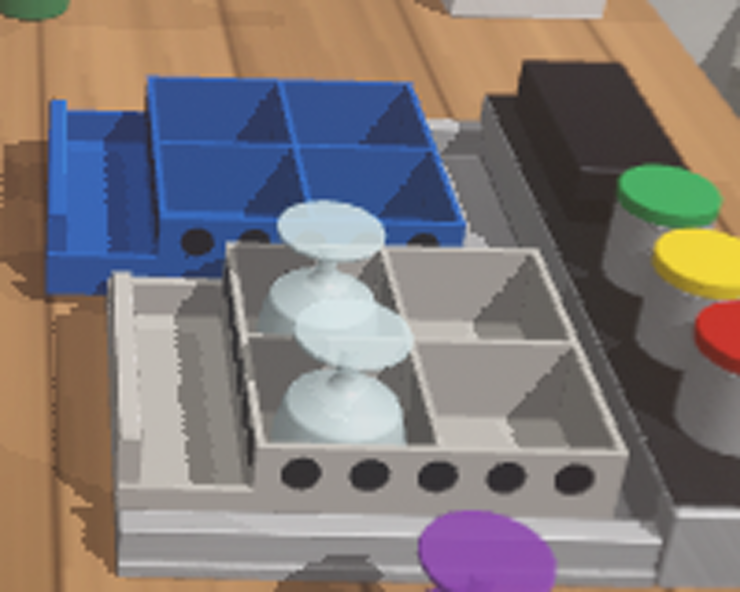

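Run:
```python
import pickle,cv2,numpy as np
from h import *
d=pickle.load(open("c0.pkl","rb"))
for n in ["top","side"]:
    c=d[n]; H,W=480,640
    uu,vv=np.meshgrid(np.arange(W),np.arange(H))
    pts=np.stack([uu,vv],-1).reshape(-1,1,2).astype(float)
    p=cv2.undistortPoints(pts,np.array(c["mtx"]),np.array([c["k1"],0,0,0,0.]))[:,0]
    z=c["depth"].reshape(-1); P=np.c_[p*z[:,None],z]; X=((P-c["t"])@np.array(c["R"])).reshape(H,W,3)
    c["X"]=X
    hsv=cv2.cvtColor(c["pixels"],cv2.COLOR_BGR2HSV)
    blue=(hsv[...,0]>100)&(hsv[...,0]<125)&(hsv[...,1]>150)
    pur=(hsv[...,0]>130)&(hsv[...,0]<155)&(hsv[...,1]>100)
    roi=(X[...,0]>.3)&(X[...,0]<1)&(abs(X[...,1])<.45)&(z.reshape(H,W)>0)
    m=blue&roi; m[:, :] &= True
    print(n,"blue z range",np.percentile(X[m][:,2],[1,50,99]).round(3),"x",np.percentile(X[m][:,0],[0.5,99]).round(3),"y",np.percentile(X[m][:,1],[1,99]).round(3))
    k,l,st,ce=cv2.connectedComponentsWithStats(pur.astype(np.uint8))
    for i in range(1,k):
        if st[i,4]>80:
            q=X[l==i]; top=q[q[:,2]>np.percentile(q[:,2],90)-0.012]; print("purple",ce[i].round(),top.mean(0).round(3),q.min(0).round(3),q.max(0).round(3))
    # lip band
    b=roi&(X[...,2]>.05)&(X[...,2]<.064)&(X[...,0]<0.72)
    k,l,st,ce=cv2.connectedComponentsWithStats(b.astype(np.uint8))
    for i in range(1,k):
        if st[i,4]>25:
            q=X[l==i]; print("band",st[i],q.mean(0).round(3),q.min(0).round(3),q.max(0).round(3))
pickle.dump(d,open("c0x.pkl","wb"))
```

```text
top blue z range [0.013 0.02  0.071] x [0.57  0.818] y [-0.027  0.156]
purple [439. 180.] [ 0.751 -0.334  0.093] [ 0.483 -0.388 -0.   ] [0.795 0.009 1.289]
purple [262. 274.] [0.487 0.136 0.096] [ 0.454  0.009 -0.003] [0.519 0.165 1.289]
purple [305. 281.] [0.472 0.021 0.099] [ 0.438 -0.011  0.023] [0.503 0.054 1.289]
purple [360. 316.] [ 0.382 -0.126  0.093] [ 0.343 -0.163 -0.001] [0.483 0.009 1.289]
band [340 189  23  13  72] [ 0.699 -0.092  0.058] [ 0.688 -0.126  0.05 ] [ 0.719 -0.067  0.064]
band [376 190  22  14  85] [ 0.695 -0.184  0.058] [ 0.684 -0.221  0.05 ] [ 0.719 -0.163  0.064]
band [363 208  25   3  27] [ 0.668 -0.163  0.059] [ 0.666 -0.193  0.051] [ 0.67  -0.129  0.064]
band [340 228  56   7 258] [ 0.607 -0.142  0.058] [ 0.6   -0.216  0.05 ] [ 0.615 -0.068  0.063]
band [155 234  14  21  35] [0.557 0.393 0.058] [0.532 0.385 0.051] [0.586 0.414 0.064]
band [261 238  56   7 251] [0.576 0.065 0.058] [ 0.569 -0.006  0.05 ] [0.583 0.14  0.064]
band [454 239  19  25 104] [ 0.556 -0.388  0.058] [ 0.529 -0.421  0.05 ] [ 0.593 -0.374  0.064]
band [164 280  10  28  44] [0.433 0.37
[... 1340 characters left out ...]
.05 ] [ 0.616 -0.065  0.062]
band [371 267  37  54 245] [ 0.686 -0.215  0.057] [ 0.667 -0.24   0.05 ] [ 0.72  -0.08   0.064]
band [381 268   9  12  58] [ 0.695 -0.109  0.058] [ 0.69  -0.122  0.05 ] [ 0.703 -0.086  0.064]
band [220 276  24  14 213] [ 0.383 -0.133  0.054] [ 0.361 -0.15   0.05 ] [ 0.405 -0.106  0.064]
band [378 283  21   7  94] [ 0.694 -0.146  0.057] [ 0.677 -0.15   0.05 ] [ 0.717 -0.143  0.064]
band [385 295  22  15 104] [ 0.695 -0.208  0.059] [ 0.685 -0.225  0.05 ] [ 0.72  -0.183  0.064]
band [302 385  43  27 452] [ 0.561 -0.429  0.058] [ 0.53  -0.442  0.05 ] [ 0.594 -0.397  0.064]
band [226 394  48  22 245] [ 0.458 -0.441  0.057] [ 0.42  -0.449  0.05 ] [ 0.488 -0.417  0.064]
```

Run:
```python
import pickle,cv2,numpy as np
from h import *
d=pickle.load(open("c0x.pkl","rb"))
for n,ws in dict(top=[(340,228,56,7),(261,238,56,7)],side=[(340,263,8,50),(323,217,5,35)]).items():
    c=d[n];X=c["X"]
    for (u,v,w,h) in ws:
        q=X[v:v+h,u:u+w].reshape(-1,3);q=q[(q[:,2]>.053)&(q[:,2]<.063)]
        vx=cv2.fitLine(q[:,:2].astype(np.float32),cv2.DIST_HUBER,0,.001,.001).ravel()
        lo,hi=np.percentile(q[:,1],[0.5,99.5]); ym=(lo+hi)/2
        t=(ym-vx[3])/vx[1]; print(n,(u,v),"mid",(vx[2]+t*vx[0]).round(4),ym.round(4),"w",(hi-lo).round(4),"z",np.median(q[:,2]).round(4),"yawdeg",np.degrees(np.arctan2(-vx[0]*np.sign(vx[1]),abs(vx[1]))).round(2))
    # station left rail outer edge & glasses
for n in ["top","side"]:
    X=d[n]["X"]
    g=(X[...,2]>.1)&(X[...,2]<.115)&(X[...,0]>.6)&(X[...,0]<.75)&(X[...,1]<-.05)&(X[...,1]>-.27)
    k,l,st,ce=cv2.connectedComponentsWithStats(g.astype(np.uint8))
    for i in range(1,k):
        if st[i,4]>20: q=X[l==i];print(n,"foot",q.mean(0).round(3),q.min(0).round(3),q.max(0).round(3))
X=d["top"]["X"]
for nm,(u,v) in dict(bottle=(151,239),mug=(157,294),jar=(469,251),shaker=(472,292)).items():
    q=X[v-14:v+14,u-18:u+20].reshape(-1,3);q=q[(q[:,2]>.06)&(q[:,2]<.3)];print(nm,q.min(0).round(3),q.max(0).round(3))
```

```text
top (340, 228) mid 0.6075 -0.1423 w 0.1471 z 0.0581 yawdeg -1.72
top (261, 238) mid 0.5757 0.0674 w 0.146 z 0.0579 yawdeg -1.25
side (340, 263) mid 0.6079 -0.1428 w 0.1498 z 0.0592 yawdeg -1.53
side (323, 217) mid 0.5764 0.0674 w 0.1515 z 0.0597 yawdeg -1.37
top foot [ 0.721 -0.099  0.108] [ 0.692 -0.128  0.101] [ 0.75  -0.071  0.114]
top foot [ 0.716 -0.195  0.108] [ 0.686 -0.224  0.102] [ 0.745 -0.165  0.114]
side foot [ 0.721 -0.101  0.109] [ 0.692 -0.129  0.105] [ 0.749 -0.068  0.113]
side foot [ 0.717 -0.197  0.109] [ 0.687 -0.225  0.104] [ 0.746 -0.166  0.112]
bottle [0.534 0.384 0.062] [0.595 0.445 0.196]
mug [0.395 0.364 0.06 ] [0.465 0.447 0.096]
jar [ 0.532 -0.438  0.06 ] [ 0.59  -0.377  0.092]
shaker [ 0.42  -0.447  0.06 ] [ 0.49  -0.373  0.127]
```

Both views agree on the lips:

| Lip | Centre (x, y, z), m |
|---|---|
| Blue | 0.576, 0.067, 0.058 |
| Grey | 0.608, -0.142, 0.058 |

The station yaw is about -1.5°, which puts the blue tray about 37 mm out. I'll turn the tool so its y axis points out of the station, shut the fingers and move over.

Call:
apply_moves(
  steps=[
    [[0,0,0,0,0,7.6],[0,0,0,0,0,7.7],[0,-40,0,0,0,0],[-20,-40,0,0,0,0],[-20,-40,0,0,0,0]],
  ],
  grip=0,
)

```text
t: 0.65
tcp_pos: [0.2769, -0.5939, 0.243]
ee_rot: [3.141, 0.001, -1.599]
contact_force: [0.8, -0.2, 0.1]
finger_gap: 0.62
```

Call:
apply_moves(
  steps=[
    [[-20,-45,0,0,0,0],[-20,-45,0,0,0,0],[-30,-35,0,0,0,0],[-40,-25,0,0,0,0],[-40,-25,0,0,0,0]],
  ],
)

```text
t: 1.15
tcp_pos: [0.4561, -0.4472, 0.2429]
ee_rot: [3.141, 0.001, -1.597]
contact_force: [0.8, 0.2, 1.0]
finger_gap: 0.187
```

Call:
apply_moves(
  steps=[
    [[-45,-15,0,0,0,0],[-45,-15,0,0,0,0],[-45,-15,0,0,0,0],[-45,-15,0,0,0,0],[-45,-15,0,0,0,0]],
  ],
)

```text
t: 1.65
tcp_pos: [0.536, -0.2241, 0.2435]
ee_rot: [3.141, 0.0, -1.597]
contact_force: [0.2, -0.1, 0.4]
finger_gap: 0.006
```

Call:
apply_moves(
  steps=[
    [[-45,0,0,0,0,0],[-45,0,0,0,0,0],[-45,0,0,0,0,0],[-45,0,0,0,0,0],[-45,0,0,0,0,0]],
  ],
)

```text
t: 2.15
tcp_pos: [0.5413, 0.0007, 0.2436]
ee_rot: [3.141, -0.0, -1.597]
contact_force: [0.3, 0.2, -0.2]
finger_gap: 0.003
```

```bash
cat > st.py <<'E'
from cell import status
import numpy as np
def show():
    s=status.sense();p=s["tcp_pos"];a=np.radians(-1.5);print("t",round(float(s["t"]),2),"S",round(p[0]*np.cos(a)+p[1]*np.sin(a),4),"L",round(-p[0]*np.sin(a)+p[1]*np.cos(a),4),"z",round(p[2],4),"rot",np.round(np.degrees(s["ee_rot"]),2),"F",np.round(s["contact_force"],1),"gap",s["finger_gap"])
if __name__=="__main__": show()
E
python3 st.py
```

```text
t 2.15 S 0.5411 L 0.0148 z 0.2436 rot [179.98  -0.   -91.5 ] F [ 0.3  0.2 -0.2] gap 0.0032327948756914727
```

Call:
apply_moves(
  steps=[
    [[-35,-2,0,0,0,0],[-33,-2,0,0,0,0],[0,0,35,0,0,0],[0,0,30,0,0,0],[0,0,0,0,0,0]],
  ],
)

```text
t: 2.65
tcp_pos: [0.5442, 0.0667, 0.1749]
ee_rot: [3.132, -0.002, -1.596]
contact_force: [-0.1, -0.6, -0.0]
finger_gap: 0.003
```

Run:
```python
from cell import imaging
import cv2,pickle
d={}
for n in ["wrist","side","top"]:
    d[n]=imaging.read_camera(n); cv2.imwrite(f"pics/{n}1.png",d[n]["pixels"])
pickle.dump(d,open("c1.pkl","wb"))
import st;st.show()
```

```text
t 2.8 S 0.5464 L 0.0809 z 0.1798 rot [-1.7989e+02  2.0000e-02 -9.1530e+01] F [ 0.6 -0.2  0.2] gap 0.004924257058081876
```

View pics/wrist1.png

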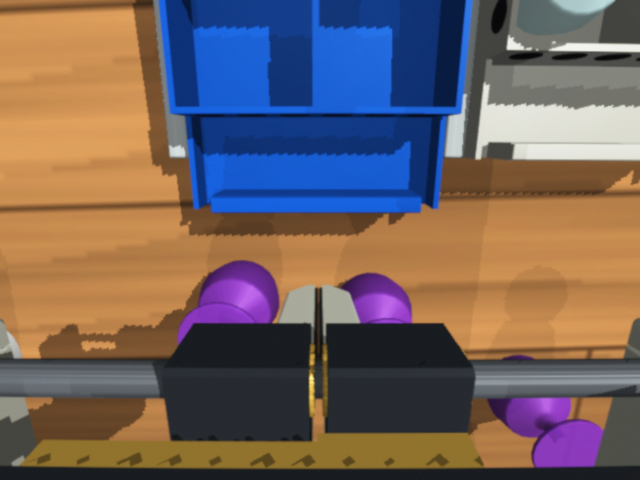

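View pics/side1.png

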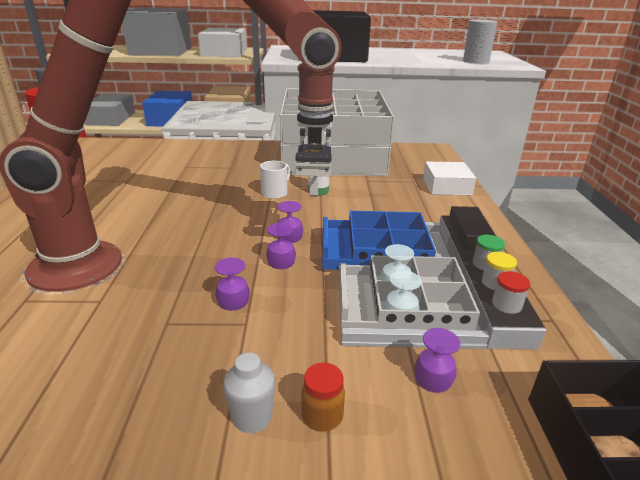

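The wrist view shows the closed fingertips at column 318, lined up with the blue lip (columns 210–420, row about 200). The purple bowls lie behind the fingers. I'll check the lip against the wrist camera, then lower.

Run:
```python
import pickle,numpy as np
from h import *
d=pickle.load(open("c1.pkl","rb"));c=d["wrist"];t=d["top"]
for nm,P in dict(blueL=[.5777,.1423,.058],blueR=[.574,-.0075,.058],blueC=[.5757,.0674,.058],greyL=[.6095,-.0675,.058]).items():
    print(nm,proj(c,np.array(P)).round(1))
for v in range(180,216,4): print(v,dep(c,316,v).round(4),dep(c,540,v-55).round(4))
```

```text
blueL [210.4 204.5]
blueR [420.8 204.2]
blueC [315.7 204.5]
greyL [510.7 151. ]
180 [0.5887 0.0669 0.0196] [ 0.6268 -0.1077  0.0199]
184 [0.5855 0.067  0.0193] [ 0.6239 -0.1081  0.0199]
188 [0.582  0.0671 0.0173] [ 0.6209 -0.1095  0.0183]
192 [0.582  0.067  0.0396] [ 0.6179 -0.1099  0.0184]
196 [0.5811 0.067  0.0537] [ 0.6148 -0.1098  0.0192]
200 [0.579  0.0671 0.0584] [ 0.6131 -0.0864  0.0596]
204 [0.5762 0.0671 0.0589] [ 0.6104 -0.0873  0.0588]
208 [0.5735 0.0672 0.0595] [ 0.6078 -0.0875  0.059 ]
212 [0.5704 0.0673 0.0587] [ 0.6051 -0.0875  0.0597]
```

Call:
apply_moves(
  steps=[
    [[0,0,40,0,0,0],[0,0,40,0,0,0],[0,0,25,0,0,0],[0,0,10,0,0,0],[0,0,0,0,0,0]],
  ],
)

```text
t: 3.3
tcp_pos: [0.5479, 0.0666, 0.0639]
ee_rot: [-3.141, 0.0, -1.598]
contact_force: [-0.2, -0.4, 0.2]
finger_gap: 0.008
```

```bash
python3 st.py
```

```text
t 3.3 S 0.546 L 0.0809 z 0.0639 rot [-179.99    0.    -91.53] F [-0.2 -0.4  0.2] gap 0.008160001744326083
```

Call:
apply_moves(
  steps=[
    [[0,-5,0,0,0,0],[0,-5,0,0,0,0],[0,-5,0,0,0,0],[0,-5,0,0,0,0],[0,-5,0,0,0,0]],
  ],
)

```text
t: 3.8
tcp_pos: [0.572, 0.0662, 0.064]
ee_rot: [3.14, 0.0, -1.597]
contact_force: [-3.2, 0.3, 2.8]
finger_gap: 0.008
```

Call:
apply_moves(
  steps=[
    [[0,-5,0,0,0,0],[0,-5,0,0,0,0],[0,-4,0,0,0,0],[0,-4,0,0,0,0],[0,-3,0,0,0,0]],
  ],
)

```text
t: 4.3
tcp_pos: [0.5938, 0.0656, 0.0636]
ee_rot: [-3.142, 0.0, -1.597]
contact_force: [-3.5, 0.1, 2.1]
finger_gap: 0.009
```

Run:
```python
from cell import imaging
import cv2,pickle
d={}
for n in ["wrist"]:
    d[n]=imaging.read_camera(n); cv2.imwrite(f"pics/{n}2.png",d[n]["pixels"])
pickle.dump(d,open("c2.pkl","wb"))
import st;st.show()
```

```text
t 4.35 S 0.5925 L 0.0811 z 0.0636 rot [-1.7994e+02  1.0000e-02 -9.1510e+01] F [-2.9  0.3  0.9] gap 0.004941735550003156
```

View pics/wrist2.png

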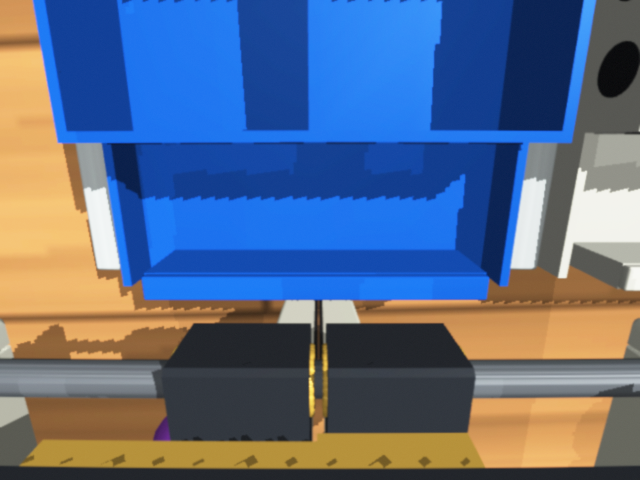

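Friction reads about 3 N, as expected, and the lip is still a few mm short of the frame front. I'll continue gently until the force rises at the back stop.

Call:
apply_moves(
  steps=[
    [[0,-2,0,0,0,0],[0,-1.5,0,0,0,0],[0,-1,0,0,0,0],[0,0,0,0,0,0]],
  ],
)

```text
t: 4.75
tcp_pos: [0.598, 0.0655, 0.0636]
ee_rot: [-3.142, 0.0, -1.597]
contact_force: [-2.1, 0.5, 0.7]
finger_gap: 0.007
```

Call:
apply_moves(
  steps=[
    [[0,-1,0,0,0,0],[0,-1,0,0,0,0],[0,0,0,0,0,0]],
  ],
)

```text
t: 5.05
tcp_pos: [0.5981, 0.0655, 0.0636]
ee_rot: [3.137, -0.0, -1.597]
contact_force: [-5.4, -0.4, 4.0]
finger_gap: 0.007
```

Call:
apply_moves(
  steps=[
    [[0,-1.5,0,0,0,0],[0,-1.5,0,0,0,0],[0,0,0,0,0,0],[0,0,0,0,0,0]],
  ],
)

```text
t: 5.45
tcp_pos: [0.5982, 0.0655, 0.0634]
ee_rot: [3.131, -0.001, -1.597]
contact_force: [-9.9, 1.3, 8.7]
finger_gap: 0.005
```

Run:
```python
from cell import imaging
import cv2,pickle
from h import *
d={}
for n in ["side","wrist"]:
    d[n]=imaging.read_camera(n); cv2.imwrite(f"pics/{n}3.png",d[n]["pixels"])
pickle.dump(d,open("c3.pkl","wb"))
for n in d:
    c=d[n]
    for P in ([.613,.0664,.058],[.613,.13,.058],[.613,0.0,.058]):
        u,v=proj(c,np.array(P)); 
        print(n,round(u),round(v),[dep(c,u+k,v+m).round(4).tolist() for k,m in ([(-2,0),(0,0),(2,0)] if n=="side" else [(0,-6),(0,-3),(0,0),(0,3),(0,6),(0,12),(0,16)])])
import st;st.show()
```

```text
side 340 232 [[0.6072, 0.0517, 0.0664], [0.6131, 0.068, 0.0571], [0.6176, 0.0639, 0.0595]]
side 339 220 [[0.5979, -0.0191, 0.1382], [0.6021, -0.0201, 0.1387], [0.6065, -0.0188, 0.1381]]
side 342 247 [[0.6087, 0.0027, 0.0563], [0.6126, -0.005, 0.0611], [0.617, -0.0063, 0.0619]]
wrist 315 288 [[0.6163, 0.0663, 0.0593], [0.6149, 0.0663, 0.0593], [0.6139, 0.0664, 0.06], [0.6123, 0.0664, 0.0596], [0.61, 0.0665, 0.0576], [0.6077, 0.0665, 0.0588], [0.6055, 0.0666, 0.0581]]
wrist 169 292 [[0.616, 0.1294, 0.0584], [0.6145, 0.1297, 0.0582], [0.6129, 0.1301, 0.0578], [0.6121, 0.1296, 0.0592], [0.6106, 0.13, 0.0589], [0.581, 0.1567, 0.0015], [0.5783, 0.1571, 0.0014]]
wrist 469 284 [[0.6161, 0.0006, 0.0587], [0.6149, 0.0006, 0.0592], [0.6135, 0.0005, 0.0592], [0.6122, 0.0004, 0.0593], [0.6105, 0.0001, 0.0587], [0.6079, -0.0, 0.0592], [0.6057, -0.0005, 0.0585]]
t 5.55 S 0.5963 L 0.0811 z 0.0635 rot [ 1.7939e+02 -4.0000e-02 -9.1480e+01] F [-10.    0.5   7.6] gap 0.006251968526237784
```

View pics/wrist3.png

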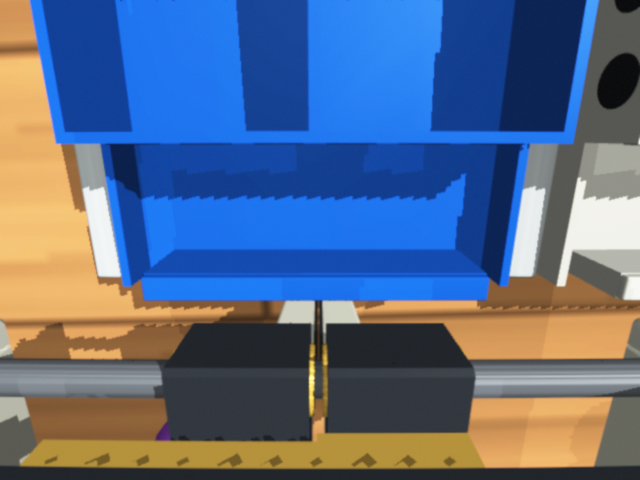

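The force rises to 10 N with no further motion, and the lip is level with the frame front, so blue is home. I'll back off, go up, and cross to above the grey pocket.

Call:
apply_moves(
  steps=[
    [[0,8,0,0,0,0],[0,10,0,0,0,0],[0,5,-20,0,0,0],[0,0,-45,0,0,0],[0,0,-45,0,0,0]],
  ],
)

```text
t: 6.05
tcp_pos: [0.5801, 0.0656, 0.1745]
ee_rot: [-3.141, -0.0, -1.597]
contact_force: [1.1, 0.4, 0.3]
finger_gap: 0.004
```

Call:
apply_moves(
  steps=[
    [[0,0,-30,0,0,0],[40,-10,0,0,0,0],[45,-20,0,0,0,0],[45,-20,0,0,0,0],[40,-12,0,0,0,0]],
  ],
)

```text
t: 6.55
tcp_pos: [0.6392, -0.109, 0.2042]
ee_rot: [-3.137, -0.002, -1.598]
contact_force: [1.2, -0.3, 0.0]
finger_gap: 0.002
```

Call:
apply_moves(
  steps=[
    [[30,0,0,0,0,0],[0,0,0,0,0,0],[0,0,0,0,0,0]],
  ],
)

```text
t: 6.85
tcp_pos: [0.6369, -0.1366, 0.2036]
ee_rot: [-3.14, -0.0, -1.599]
contact_force: [-0.1, 0.5, 0.4]
finger_gap: 0.005
```

Run:
```python
from cell import imaging
import cv2,pickle
from h import *
d={}
for n in ["top","wrist","side"]:
    d[n]=imaging.read_camera(n); cv2.imwrite(f"pics/{n}4.png",d[n]["pixels"])
pickle.dump(d,open("c4.pkl","wb"))
import st;st.show()
```

```text
t 7.0 S 0.6404 L -0.1165 z 0.2038 rot [-1.7995e+02  8.0000e-02 -9.1320e+01] F [ 0.5 -0.2 -0.1] gap 0.0017475218601600432
```

View pics/wrist4.png

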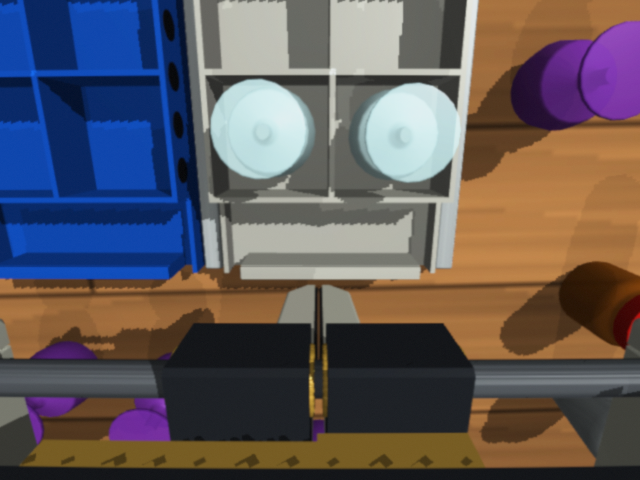

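View pics/side4.png

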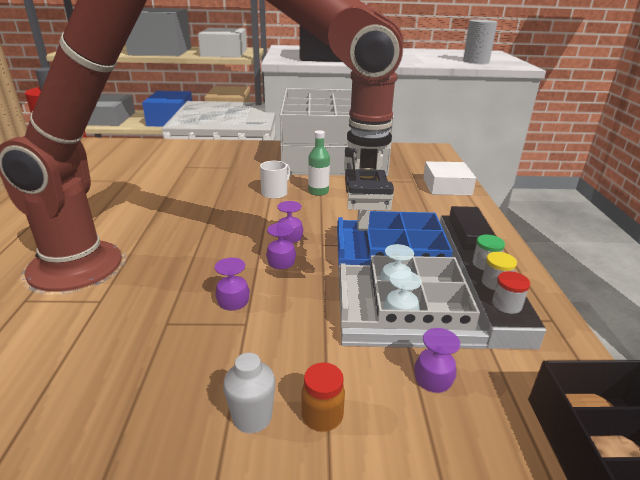

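Blue and grey lips now line up (row about 273), the glasses stand at (262,130) and (407,132), and the pocket is empty. I'll check its extent.

Run:
```python
import pickle
from h import *
d=pickle.load(open("c4.pkl","rb"));c=d["wrist"]
a=np.radians(-1.5)
for u in (280,330,380):
    for v in list(range(190,212,3))+list(range(256,284,3)):
        p=dep(c,u,v); print(u,v,"S %.4f L %.4f z %.4f"%(p[0]*np.cos(a)+p[1]*np.sin(a),-p[0]*np.sin(a)+p[1]*np.cos(a),p[2]))
for P in ([.66,-.13,.068],[.6077,-.1425,.058]): print(proj(c,np.array(P)))
```

```text
280 190 S 0.6761 L -0.0848 z 0.0289
280 193 S 0.6761 L -0.0867 z 0.0482
280 196 S 0.6762 L -0.0885 z 0.0661
280 199 S 0.6743 L -0.0888 z 0.0690
280 202 S 0.6640 L -0.0834 z 0.0187
280 205 S 0.6613 L -0.0833 z 0.0183
280 208 S 0.6586 L -0.0833 z 0.0187
280 211 S 0.6558 L -0.0832 z 0.0185
280 256 S 0.6173 L -0.0834 z 0.0315
280 259 S 0.6170 L -0.0842 z 0.0394
280 262 S 0.6174 L -0.0852 z 0.0489
280 265 S 0.6165 L -0.0857 z 0.0543
280 268 S 0.6151 L -0.0860 z 0.0579
280 271 S 0.6129 L -0.0861 z 0.0590
280 274 S 0.6103 L -0.0860 z 0.0592
280 277 S 0.6073 L -0.0858 z 0.0582
280 280 S 0.5827 L -0.0794 z 0.0017
280 283 S 0.5790 L -0.0792 z 0.0006
330 190 S 0.6811 L -0.1266 z 0.0688
330 193 S 0.6788 L -0.1267 z 0.0680
330 196 S 0.6767 L -0.1266 z 0.0694
330 199 S 0.6743 L -0.1267 z 0.0689
330 202 S 0.6640 L -0.1283 z 0.0182
330 205 S 0.6614 L -0.1283 z 0.0187
330 208 S 0.6585 L -0.1284 z 0.0180
330 211 S 0.6557 L -0.1284 z 0.0178
330 256 S 0.6169 L -0.1284 z 0.0303
330 259 S 0.6169 L -0.1281 z 0.0391
330 262 S 0.6171 L -0.1279 z 0.0481
330 265 S 0.6167 L -0.1277 z 0.0548
330 268 S 0.6158 L -
[... 199 characters left out ...]
 190 S 0.6760 L -0.1712 z 0.0276
380 193 S 0.6761 L -0.1680 z 0.0478
380 196 S 0.6763 L -0.1649 z 0.0667
380 199 S 0.6744 L -0.1646 z 0.0692
380 202 S 0.6643 L -0.1730 z 0.0198
380 205 S 0.6614 L -0.1734 z 0.0185
380 208 S 0.6589 L -0.1732 z 0.0202
380 211 S 0.6558 L -0.1737 z 0.0180
380 256 S 0.6175 L -0.1732 z 0.0319
380 259 S 0.6168 L -0.1722 z 0.0388
380 262 S 0.6169 L -0.1708 z 0.0472
380 265 S 0.6166 L -0.1696 z 0.0545
380 268 S 0.6149 L -0.1693 z 0.0571
380 271 S 0.6129 L -0.1691 z 0.0588
380 274 S 0.6104 L -0.1691 z 0.0593
380 277 S 0.6079 L -0.1692 z 0.0598
380 280 S 0.5827 L -0.1798 z 0.0017
380 283 S 0.5794 L -0.1800 z 0.0014
[311.61598235 213.27544497]
[328.7242951  272.48846489]
```

The pocket runs from S 0.617 to 0.672 with its floor at 18 mm. The finger sits at S 0.640, ±8 mm, so I'll centre it sideways and lower.

Call:
apply_moves(
  steps=[
    [[10,-2,0,0,0,0],[0,0,30,0,0,0],[0,0,30,0,0,0],[0,0,25,0,0,0],[0,0,0,0,0,0]],
  ],
)

```text
t: 7.5
tcp_pos: [0.6359, -0.1449, 0.1149]
ee_rot: [3.134, 0.001, -1.596]
contact_force: [-0.6, 0.2, 0.8]
finger_gap: 0.005
```

```bash
python3 st.py
```

```text
t 7.5 S 0.6394 L -0.1282 z 0.1149 rot [ 1.7954e+02  8.0000e-02 -9.1450e+01] F [-0.6  0.2  0.8] gap 0.0046314692044539685
```

Call:
apply_moves(
  steps=[
    [[0,-1,20,0,0,0],[0,0,17,0,0,0],[0,0,12,0,0,0],[0,0,5,0,0,0],[0,0,0,0,0,0]],
  ],
)

```text
t: 8.0
tcp_pos: [0.6396, -0.1457, 0.0648]
ee_rot: [3.142, -0.0, -1.597]
contact_force: [-0.4, -0.9, -0.1]
finger_gap: 0.005
```

Run:
```python
from cell import imaging
import cv2
for n in ["wrist","side"]:
    c=imaging.read_camera(n); cv2.imwrite(f"pics/{n}5.png",c["pixels"] if n=="wrist" else cv2.resize(c["pixels"][170:350,290:510],None,fx=3.3,fy=3.3))
import st;st.show()
```

```text
t 8.1 S 0.6438 L -0.1291 z 0.0657 rot [-1.7989e+02 -2.0000e-02 -9.1490e+01] F [ 0.4  0.6 -0.4] gap 0.0028611845842686353
```

View pics/side5.png

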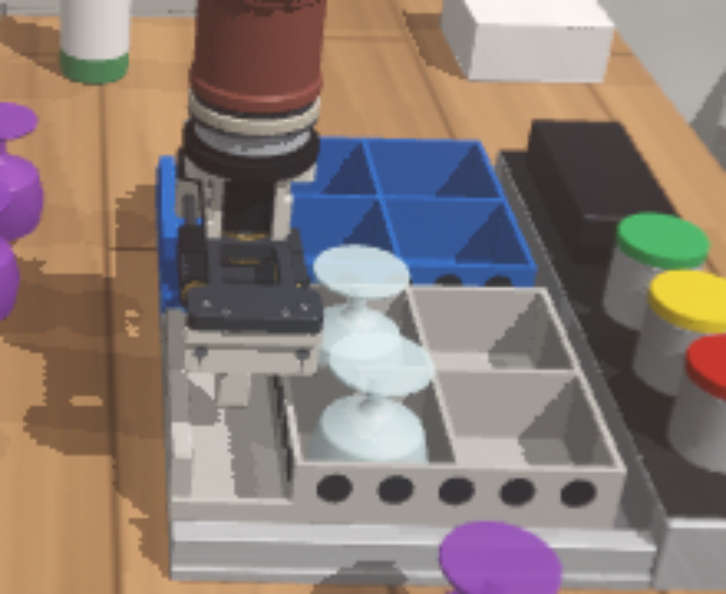

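View pics/wrist5.png

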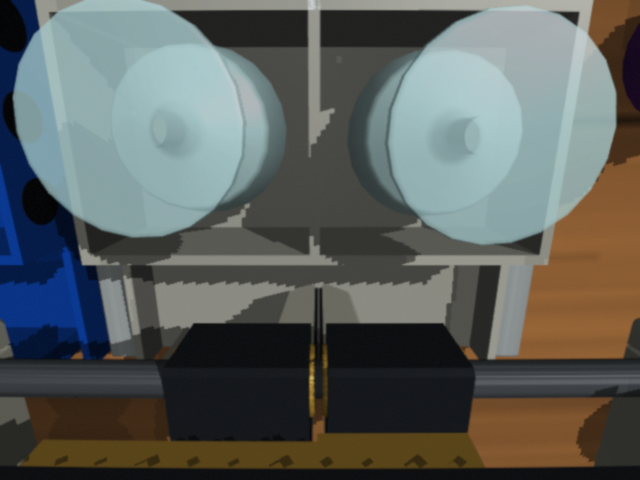

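The fingertip hangs in the pocket behind the lip, touching nothing, with the body clear of the glasses. I'll lower it a touch and draw the tray out slowly.

Call:
apply_moves(
  steps=[
    [[0,3,3,0,0,0],[0,5,0,0,0,0],[0,5,0,0,0,0],[0,3,0,0,0,0],[0,2,0,0,0,0]],
  ],
)

```text
t: 8.6
tcp_pos: [0.6226, -0.1454, 0.0621]
ee_rot: [-3.138, -0.0, -1.597]
contact_force: [4.7, -0.9, -1.9]
finger_gap: 0.006
```

Call:
apply_moves(
  steps=[
    [[0,2,0,0,0,0],[0,3,0,0,0,0],[0,3,0,0,0,0],[0,4,0,0,0,0],[0,4,0,0,0,0]],
  ],
)

```text
t: 9.1
tcp_pos: [0.6056, -0.1449, 0.0621]
ee_rot: [-3.14, -0.0, -1.597]
contact_force: [3.0, -0.7, -1.3]
finger_gap: 0.007
```

Call:
apply_moves(
  steps=[
    [[0,5,0,0,0,0],[0,5,0,0,0,0],[0,5,0,0,0,0],[0,5,0,0,0,0],[0,5,0,0,0,0]],
  ],
)

```text
t: 9.6
tcp_pos: [0.5803, -0.1443, 0.062]
ee_rot: [-3.141, -0.0, -1.597]
contact_force: [2.9, -1.2, 2.6]
finger_gap: 0.006
```

Run:
```python
from cell import imaging
import cv2
for n in ["wrist"]:
    c=imaging.read_camera(n); cv2.imwrite(f"pics/{n}6.png",c["pixels"])
import st;st.show()
```

```text
t 9.65 S 0.5824 L -0.129 z 0.0618 rot [ 1.7989e+02  1.0000e-02 -9.1520e+01] F [ 1.9 -0.8  1.1] gap 0.003694186235094548
```

View pics/wrist6.png

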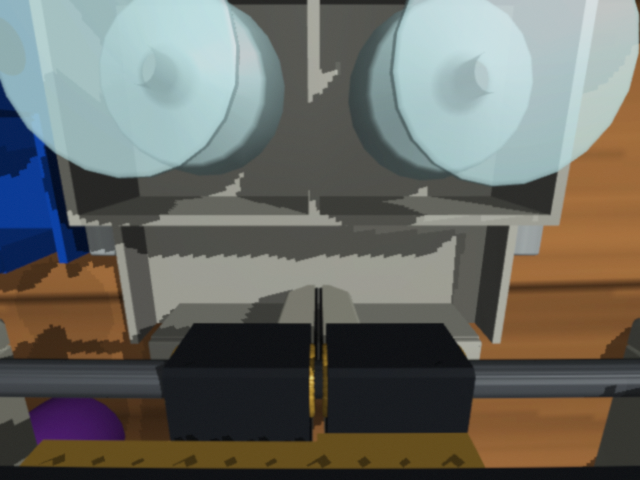

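The grey tray is about 43 mm out at about 3 N, and the glasses are upright. Continuing.

Call:
apply_moves(
  steps=[
    [[0,5,0,0,0,0],[0,5,0,0,0,0],[0,5,0,0,0,0],[0,5,0,0,0,0],[0,5,0,0,0,0]],
  ],
)

```text
t: 10.15
tcp_pos: [0.555, -0.1436, 0.0617]
ee_rot: [-3.142, -0.0, -1.597]
contact_force: [2.9, -0.8, 1.1]
finger_gap: 0.005
```

Call:
apply_moves(
  steps=[
    [[0,5,0,0,0,0],[0,5,0,0,0,0],[0,5,0,0,0,0],[0,5,0,0,0,0],[0,5,0,0,0,0]],
  ],
)

```text
t: 10.65
tcp_pos: [0.5301, -0.143, 0.0617]
ee_rot: [-3.142, -0.0, -1.597]
contact_force: [3.4, -0.6, 1.3]
finger_gap: 0.005
```

Call:
apply_moves(
  steps=[
    [[0,5,0,0,0,0],[0,4,0,0,0,0],[0,4,0,0,0,0],[0,3,0,0,0,0],[0,3,0,0,0,0]],
  ],
)

```text
t: 11.15
tcp_pos: [0.5112, -0.1425, 0.0616]
ee_rot: [-3.142, -0.0, -1.597]
contact_force: [3.3, -0.6, 1.6]
finger_gap: 0.004
```

Call:
apply_moves(
  steps=[
    [[0,2,0,0,0,0],[0,2,0,0,0,0],[0,2,0,0,0,0],[0,1,0,0,0,0],[0,0,0,0,0,0]],
  ],
)

```text
t: 11.65
tcp_pos: [0.504, -0.1422, 0.0616]
ee_rot: [3.141, 0.0, -1.597]
contact_force: [2.2, -0.8, 1.2]
finger_gap: 0.009
```

```bash
python3 st.py
```

```text
t 11.65 S 0.5075 L -0.1289 z 0.0616 rot [ 1.7995e+02  1.0000e-02 -9.1510e+01] F [ 2.2 -0.8  1.2] gap 0.008640962443088531
```

Call:
apply_moves(
  steps=[
    [[0,1,0,0,0,0],[0,1,0,0,0,0],[0,1,0,0,0,0],[0,1,0,0,0,0],[0,0,0,0,0,0]],
  ],
)

```text
t: 12.15
tcp_pos: [0.5028, -0.1421, 0.0617]
ee_rot: [-3.136, -0.0, -1.597]
contact_force: [6.7, -2.2, -4.8]
finger_gap: 0.004
```

Call:
apply_moves(
  steps=[
    [[0,1,0,0,0,0],[0,1,0,0,0,0],[0,1,0,0,0,0],[0,0,0,0,0,0],[0,0,0,0,0,0]],
  ],
)

```text
t: 12.65
tcp_pos: [0.5027, -0.1421, 0.0619]
ee_rot: [-3.13, -0.001, -1.596]
contact_force: [9.8, -1.7, -7.0]
finger_gap: 0.005
```

The force rises to 10 N with no motion, so the tray is at its stop. I'll free the finger toward the pocket middle, then go straight up.

Call:
apply_moves(
  steps=[
    [[0,-6,0,0,0,0],[0,-6,0,0,0,0],[0,-6,0,0,0,0],[0,-3,0,0,0,0],[0,0,0,0,0,0]],
  ],
)

```text
t: 13.15
tcp_pos: [0.5183, -0.1423, 0.0615]
ee_rot: [3.141, 0.0, -1.597]
contact_force: [-0.5, -0.5, -0.8]
finger_gap: 0.006
```

Call:
apply_moves(
  steps=[
    [[0,0,-15,0,0,0],[0,0,-30,0,0,0],[0,0,-45,0,0,0],[0,0,-45,0,0,0],[0,0,-45,0,0,0]],
  ],
)

```text
t: 13.65
tcp_pos: [0.5173, -0.1424, 0.2432]
ee_rot: [3.14, 0.0, -1.597]
contact_force: [0.6, -0.8, -0.6]
finger_gap: 0.005
```

Call:
apply_moves(
  steps=[
    [[40,10,0,0,0,0],[45,10,0,0,0,0],[45,10,0,0,0,0],[45,10,0,0,0,0],[0,0,0,0,0,0]],
  ],
)

```text
t: 14.15
tcp_pos: [0.4688, -0.325, 0.2414]
ee_rot: [3.138, -0.005, -1.611]
contact_force: [-0.1, 1.1, -0.1]
finger_gap: 0.005
```

Run:
```python
from cell import imaging
import cv2,pickle
from h import *
d={}
for n in ["top","wrist","side"]:
    d[n]=imaging.read_camera(n); cv2.imwrite(f"pics/{n}7.png",d[n]["pixels"])
pickle.dump(d,open("c7.pkl","wb"))
a=np.radians(-1.5)
for n in ["top","side"]:
    c=d[n]
    for nm,P in dict(blue=[.612,.066],grey=[.489,-.139]).items():
        for dy in (-.04,.04):
            for dx in (-.012,-.008,-.004,0,.004,.008,.012):
                u,v=proj(c,np.array([P[0]+dx,P[1]+dy,.058])); p=dep(c,round(u),round(v)); print(n,nm,dy,"S %.4f L %.4f z %.4f"%(p[0]*np.cos(a)+p[1]*np.sin(a),-p[0]*np.sin(a)+p[1]*np.cos(a),p[2]))
import st;st.show()
```

```text
top blue -0.04 S 0.6053 L 0.0437 z -0.0023
top blue -0.04 S 0.6056 L 0.0434 z 0.0236
top blue -0.04 S 0.6074 L 0.0431 z 0.0597
top blue -0.04 S 0.6101 L 0.0432 z 0.0593
top blue -0.04 S 0.6158 L 0.0409 z 0.0576
top blue -0.04 S 0.6227 L 0.0416 z 0.0192
top blue -0.04 S 0.6282 L 0.0419 z 0.0196
top blue 0.04 S 0.6035 L 0.1271 z -0.0003
top blue 0.04 S 0.6050 L 0.1262 z 0.0129
top blue 0.04 S 0.6064 L 0.1232 z 0.0542
top blue 0.04 S 0.6085 L 0.1229 z 0.0598
top blue 0.04 S 0.6142 L 0.1234 z 0.0570
top blue 0.04 S 0.6167 L 0.1235 z 0.0582
top blue 0.04 S 0.6267 L 0.1243 z 0.0182
top grey -0.04 S 0.4802 L -0.1760 z 0.0017
top grey -0.04 S 0.4856 L -0.1676 z 0.0555
top grey -0.04 S 0.4908 L -0.1666 z 0.0605
top grey -0.04 S 0.4934 L -0.1664 z 0.0608
top grey -0.04 S 0.4993 L -0.1732 z 0.0154
top grey -0.04 S 0.5020 L -0.1728 z 0.0170
top grey -0.04 S 0.5074 L -0.1722 z 0.0199
top grey 0.04 S 0.4786 L -0.0904 z 0.0005
top grey 0.04 S 0.4841 L -0.0902 z 0.0000
top grey 0.04 S 0.4866 L -0.0852 z 0.0557
top grey 0.04 S 0.4920 L -0.0874 z 0.0579
top grey 0.04 S 0.4947 L -0.0873 z 0.0578
top gr
[... 704 characters left out ...]
892 z -0.0009
side grey -0.04 S 0.4766 L -0.0940 z 0.0029
side grey -0.04 S 0.4905 L -0.1669 z 0.0596
side grey -0.04 S 0.4942 L -0.1658 z 0.0588
side grey -0.04 S 0.4977 L -0.1612 z 0.0553
side grey -0.04 S 0.4979 L -0.1196 z 0.0233
side grey -0.04 S 0.5015 L -0.1133 z 0.0185
side grey 0.04 S 0.4709 L -0.0060 z 0.0008
side grey 0.04 S 0.4753 L -0.0041 z -0.0005
side grey 0.04 S 0.4882 L -0.0904 z 0.0599
side grey 0.04 S 0.4922 L -0.0898 z 0.0596
side grey 0.04 S 0.4963 L -0.0887 z 0.0590
side grey 0.04 S 0.4978 L -0.0565 z 0.0367
side grey 0.04 S 0.5006 L -0.0366 z 0.0228
t 14.3 S 0.4816 L -0.303 z 0.2412 rot [ 1.7994e+02  1.1000e-01 -9.1500e+01] F [-0.5  0.4  0.4] gap 0.0051773647978722295
```

View pics/top7.png

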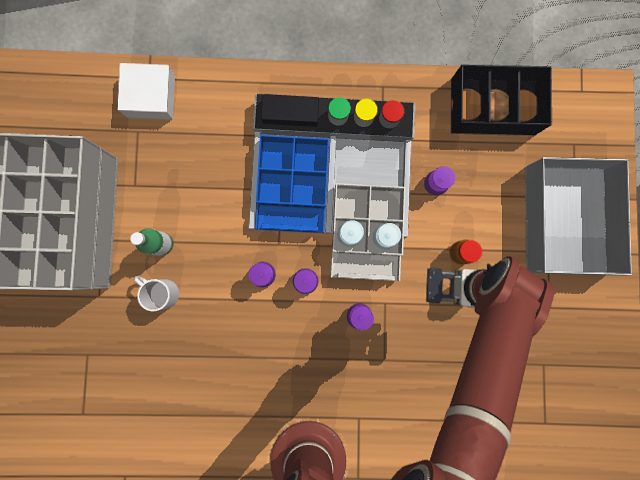

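View pics/side7.png

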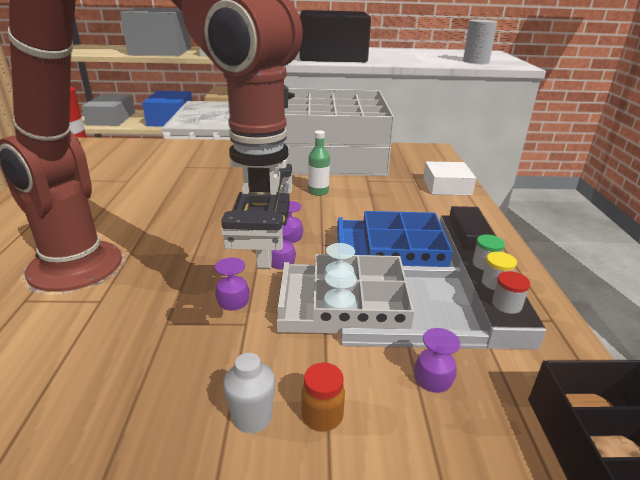

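Grey lip centre moved from S 0.611 to 0.492, about 119 mm out. Blue lip is at S 0.611, level with the frame front. The glasses are upright, everything else is where it was, and the gripper is clear in the air. Handing in after a short settle.

Call:
apply_moves(
  steps=[
    [[0,0,-10,0,0,0],[0,0,0,0,0,0],[0,0,0,0,0,0],[0,0,0,0,0,0],[0,0,0,0,0,0]],
  ],
)

```text
t: 14.8
tcp_pos: [0.4739, -0.3161, 0.2515]
ee_rot: [3.141, 0.0, -1.596]
contact_force: [0.3, -0.3, 0.2]
finger_gap: 0.004
```

Run:
```python
import st;st.show()
from cell import close_job
print(close_job())
```

```text
t 14.8 S 0.482 L -0.3035 z 0.2515 rot [ 1.7998e+02  2.0000e-02 -9.1470e+01] F [ 0.3 -0.3  0.2] gap 0.004227709786556174
the job is handed in; nothing more can be done
None
```

I pushed the blue tray home first, then drew the grey tray out to its stop, and handed the job in at about 15 s of the 56 s allowed. The hand-in gave no verdict.

- **Blue tray:** I pushed with the shut fingers on the front of the lip until the force rose to about 10 N with no further motion. The last pictures put its lip centre where the grey lip stood at home, to about 1 mm.
- **Grey tray:** I drew it out with the shut fingertips hooked behind its lip, at about 3 N, until they met about 10 N at the stop. The last pictures put the lip about 119 mm out. I freed the fingers inside the pocket before lifting them straight up.
- **Everything else:** In the last pictures both glasses stand upright in the grey tray. The shaker, jar, bottle, mug and purple look-alikes look unmoved, though I compared those by eye and did not measure them again. The gripper ended at about 0.25 m, clear of everything, with the wrist force reading near zero.

No check failed. The only disagreement was 1–2 mm in the home position of the blue lip between the first estimate and what was measured at the stop, which is within the camera calibration.

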